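# Fit the filter head and draw a hand-pump sample to the marker

### The job

Pick up the filter head with two opposite lugs and fit it into the keyed seat of the hand sampling pump, turning it until its lugs drop into the slots and it sits fully down. Then draw the pump's sprung plunger out by its handle until its pointer lines up with the marker clip on the scale, hold it there for two seconds without pulling it past the marker, ease it gently all the way back home (do not let it snap back) and let go. Leave the marker clip and everything else on the bench where it is.

Things in the scene. Friction and masses are not known exactly. Their poses are not given: they have to be found in the camera images.
- pump: Fixed hand pump: base plate 12 mm thick, from y = +60 to -285 mm and x = -60 to +70 mm; at one end a white block (100 x 110 mm, top at 36 mm) with a steel keyed collar (90 mm across, rim 50 mm above the bench). Origin: on the bench under the collar's axis; z up. The plunger draws along the pump's own -y, away from the block. Place and yaw vary.
- seat (a point): Centre of the floor of the keyed seat, 36 mm above the bench; axes as the pump's. The seat is 14 mm deep: a round hole of 44 mm diameter with two opposite slots along its x axis, each 15 mm wide, reaching 36 mm from the axis.
- plunger (a joint): How far the plunger is drawn out (m): 0 fully home, 0.13 at the end stop. It slides along the pump's -y. A spring pulls it home: about 3 N at home plus 90 N per metre drawn (13 N at 110 mm), with some drag (20 N per m/s); let go, it snaps back.
- handle (a point): Centre of the plunger's grip, 100 mm above the bench: an upright grey bar 60 mm long along the pump's x, 16 mm thick along the draw (pump's y), 40 mm high (80 to 120 mm above the bench), on a stem 30 mm wide. At home it stands 125 mm from the seat axis, with 62 mm free to the white block. Axes as the pump's. Moves with the plunger.
- pointer (a point): Tip of the dark steel pointer arm on the plunger's stem (6 mm thick, 29 mm above the bench, 47 mm to the pump's +x of the slide's centre line), beside the white scale rail with a tick every 10 mm. Axes as the pump's.
- marker (a joint): Where the dark marker clip stands on the scale (m): the drawn length asked for; the pointer lines up with it when joint plunger has this value. Between 0.065 and 0.115, differs every time. Must not be shifted.
- marker_line (a point): Point of the marker clip that the pointer's tip must meet, 29 mm above the bench; axes as the pump's. The clip is 22 x 10 mm, with a thin upright fin (top 45 mm above the bench).
- head_center (a point): Centre of the filter head to fit (84 mm high, stands upright, z up). Dark steel spigot 40 mm across, 14 mm high, with two opposite lugs along x (12 mm wide, 11 mm high, to 34 mm from the axis); aluminium body 48 mm across up to 44 mm; on top a grey grip bar (44 to 84 mm), 46 mm along x, 14 mm thick along y. A half turn makes no difference. 0.13 to 0.25 kg. Place and yaw vary.
- spare: Bystander: another filter head of the same height and materials but with three lugs and a round knob 30 mm in diameter on top; it does not fit. Origin: centre of its underside.
- jar: Bystander: amber glass jar, 58 mm diameter, 62 mm high. Origin: centre of its underside.
- flask: Bystander: clear bottle with a black cap, 66 mm diameter, 118 mm high. Origin: centre of its underside.
- beaker: Bystander: glass beaker, 72 mm diameter, 85 mm high. Origin: centre of its underside.
- wrench: Bystander: flat steel wrench, 160 mm long, lying between the robot and the pump. Origin: its underside.
- carton: Bystander: cardboard box 70 x 100 x 40 mm. Origin: centre of its underside.
- rack: Bystander: grey vial rack 62 x 120 mm, 49 mm high with its vials. Origin: centre of its underside.
Mind the look-alikes: they are no part of the job. Leave any green or purple look-alike of the part that bears head_center alone.

How it is judged:
By the outcome, as a careful person would: the job done as asked, in the order asked, and still so for the second after the job is handed in, with the robot touching nothing.
It also fails if it takes over 64 s, if anything falls off the work surface, if the arm or the gripper's body presses on something with over 40 N, if the wrist force passes 120 N, or if a joint passes its speed limit or range.

### The arm

A 7-joint arm with a two-finger parallel gripper is mounted at the origin on the work surface. World frame = base frame: x ahead of the robot, y to its left, z up, the work surface at z = 0. Lengths are in m, angles in rad, forces in N, time in s.
With the tool pointing down it reaches from about 0.35 to 0.9 m from the base axis. Payload 8.1 kg.
Tool frame: the origin (TCP) lies on the mounting face of the last link; the fingertips stand 178 mm ahead of it and the grasp point (between the pads) lies 159 mm ahead of it (arm.hold_point_z is the z of the grasp point in the tool frame, in m); z points along the fingers, x is the direction in which the jaws open and shut, and the axes are right-handed (so a half turn about z gives the same grasp; the last joint's range is limited). The gripper opens to 92 mm and grips with 3 to 60 N. Pads are 19 mm wide; open, the fingers measure 130 mm over their backs; the gripper's body (75 mm by 190 mm) begins 47 mm behind the grasp point.
Start: joints at [1.237, 0.434, 0.025, 1.573, -0.012, 1.134, -0.075], TCP at [0.143, -0.608, 0.405] pointing down, gripper open.
Joint ranges: [-2.62, 2.62], [-0.44, 2.09], [-1.27, 1.32], [0.08, 2.57], [-1.32, 4.46], [0.12, 2], [-2.74, 2.74]. Speed limits (rad/s): [2.22, 2.22, 3.01, 3.01, 3.14, 3.14, 3.14].

### API

Orientations are given as a unit quaternion [w, x, y, z].
In Python, from bench import arm gives the robot as it stands. The module is installed in compiled form; this text tells all that it offers.
- The arm moves only by the tool drive_tool, never from a script. Its argument "moves" is a list of rows, each a list of 3 entries, a list of its own where there are three numbers: the turn, a rotation vector about the tool's x, y, z in degrees, then the shift along the tool's x, y, z in m, then the finger opening in m, from 0 to 0.0918. In form: [[[ax, ay, az], [dx, dy, dz], hand], ...]. A call has 1 to 20 rows; each row shifts and turns the commanded pose from where the row before left it, along the tool's axes as they then stand; what a row does not reach is not made up. A row lasts 1/10 s, in which the tool goes at most 50 mm and 8.59 degrees, less where a joint would pass 70% of its speed; a pose out of reach is approached as far as the arm can. A call is refused whole if a number of a shift passes 0.05 or a number of a turn 8.59, either way. A call with a gripper value outside its range is refused whole. The fingers move at their own pace and stop on an object; "squeeze" is the grip in N (left out, the last holds). Time passes only in rows, so rows that do not move let the fingers close. It gives the time, the measured TCP pose, the force and the opening at its end, in the units of the state.
- arm.get_obs(): the state, without advancing time (a new reading comes with each control period).
- arm.snapshot(name): name is "scene" or "top" or "wrist"; returns a dict with "pixels" (400x640x3 uint8, blue, green, red), "K" (3x3 intrinsics, pixels), "rvec" (rotation vector, rad) and "tvec" (3), from world to camera coordinates, as OpenCV has them. Camera axes: x right, y down, z forward; pixel columns grow to the right and rows downward; lengths in m; the calibration is good to about 2 mm. A picture is of the moment at which its call begins. There is no depth.
- arm.job_done(): hands the job in, once; it reports no verdict.
The state is a dict: "t": time; "joints": joint angles; "qvel": joint speeds; "effort": joint torques, N m; "eef_pos": TCP position; "eef_rot": TCP orientation; "wrist_force": force on the tool from outside, world axes, zero at the start; "torque": the same for the moment, N m; "finger_gap": finger opening in m.
Only numpy, scipy, OpenCV 4.12 (cv2) and the standard library are available. Lean on these libraries where they do the work, as an engineer would, in place of code of your own. Each camera call takes 0.05 s, during which the arm holds its last target.

## Working session

There is one attempt and no reset: what is moved stays moved. The work goes in short steps, Python scripts to look and compute and a tool call to move; the robot and the scene stay as the last step left them, time stands still between calls to the robot, and variables do not carry over. Pictures are saved under pics/ and viewed, and the job is handed in when it is done.

Besides the shell and the picture viewer there is one more tool, called as a command line: name --argument value ..., lists and objects as JSON in quotes. drive_tool: Moves the arm, as the interface text tells. Its arguments: {"type":"object","properties":{"moves":{"type":"array","items":{"type":"array"}},"squeeze":{"type":"number"}},"required":["moves"]}

```bash
mkdir -p pics; cat > h.py <<'E'
import numpy as np, cv2, pickle
from bench import arm
def snap(n,tag):
    s=arm.snapshot(n); cv2.imwrite(f'pics/{tag}.png',s['pixels']); pickle.dump(s,open(f'pics/{tag}.pkl','wb')); return s
def load(tag): return pickle.load(open(f'pics/{tag}.pkl','rb'))
def ray(s,u,v,z):
    R,_=cv2.Rodrigues(np.array(s['rvec'],float)); t=np.array(s['tvec'],float).ravel()
    d=R.T@np.linalg.inv(s['K'])@np.array([u,v,1.]); c=-R.T@t
    return c+d*(z-c[2])/d[2]
def proj(s,P):
    return cv2.projectPoints(np.array(P,float).reshape(-1,3),np.array(s['rvec'],float),np.array(s['tvec'],float),np.array(s['K'],float),None)[0].reshape(-1,2)
E
python3 - <<'E'
from h import *
for n in ('scene','top'):
    s=snap(n,n+'0'); R,_=cv2.Rodrigues(np.array(s['rvec'],float)); print(n,-R.T@np.array(s['tvec']).ravel(), s['K'][0][0])
o=arm.get_obs(); print(o)
E
```

```text
scene [1.27899925 0.21875047 0.93956829] 403.2220936563653
top [ 4.10027487e-01 -5.82440219e-04  1.66571593e+00] 511.04717397386264
{'t': 0.1, 'joints': array([ 1.2374311 ,  0.43516641,  0.02498101,  1.57399338, -0.01159403,
        1.1340035 , -0.07511186]), 'qvel': array([-0.00021801, -0.00154448,  0.00052761, -0.00304978,  0.00032703,
        0.00141193, -0.00022907]), 'effort': array([ 4.85225275e-03, -6.69124174e+01,  9.89116542e-01, -3.15144467e+01,
       -6.04035635e-02,  3.74374248e-02,  9.67531787e-05]), 'eef_pos': array([ 0.14287179, -0.60824327,  0.40402014]), 'eef_rot': array([-3.86319288e-04,  7.83785313e-01, -6.21031460e-01, -5.99107142e-04]), 'wrist_force': array([0.4188915 , 0.36369947, 0.14267694]), 'torque': array([0.01284752, 0.02335011, 0.04417642]), 'finger_gap': 0.0920129367512051}
```

View pics/scene0.png

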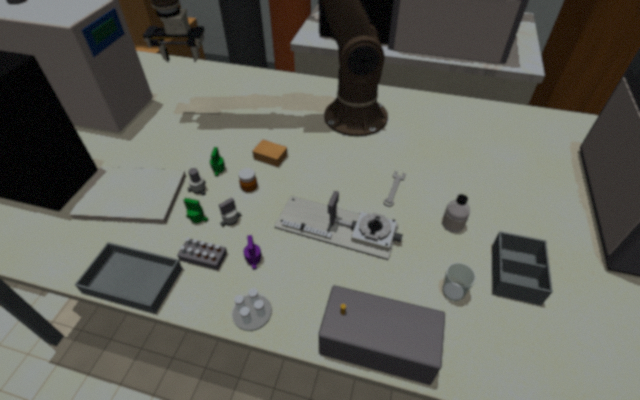

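View pics/top0.png

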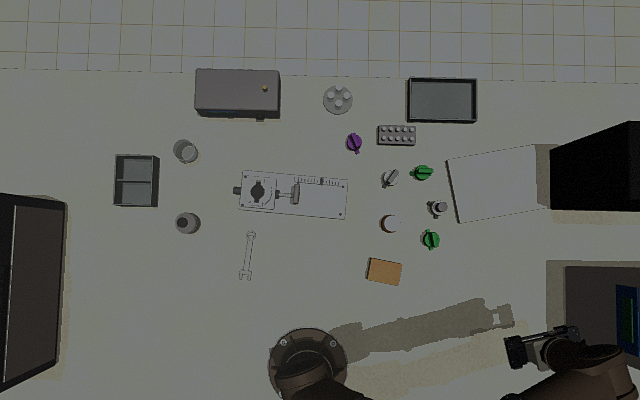

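Candidates for the head, top-view pixels: grey bar-grip head (391,178); grey round-knob head (437,208), which is the spare; green (423,172) and (431,239); purple (354,142). The description fits (391,178), so I'll check it in a close crop.

```bash
python3 - <<'E'
from h import *
s=load('top0');p=s['pixels']
a=cv2.resize(p[160:260,365:455],None,fx=6,fy=6,interpolation=cv2.INTER_CUBIC)
cv2.imwrite('pics/c1.png',cv2.convertScaleAbs(a,alpha=1.6))
a=cv2.resize(p[160:230,225:355],None,fx=6,fy=6,interpolation=cv2.INTER_CUBIC)
cv2.imwrite('pics/c2.png',cv2.convertScaleAbs(a,alpha=1.6))
E
```

```text
(no output)
```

View pics/c1.png

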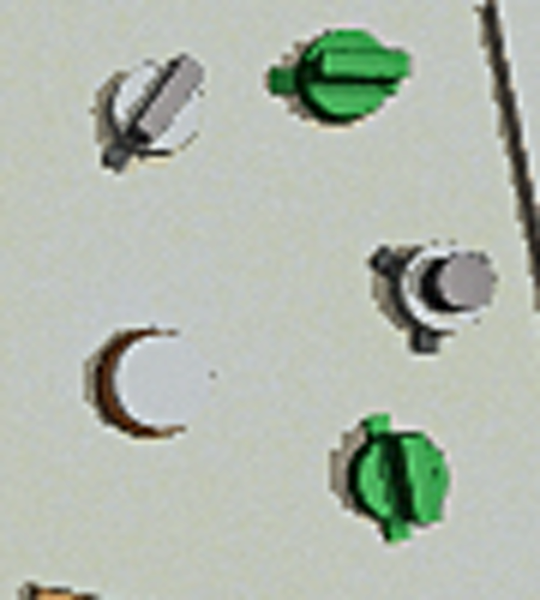

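View pics/c2.png

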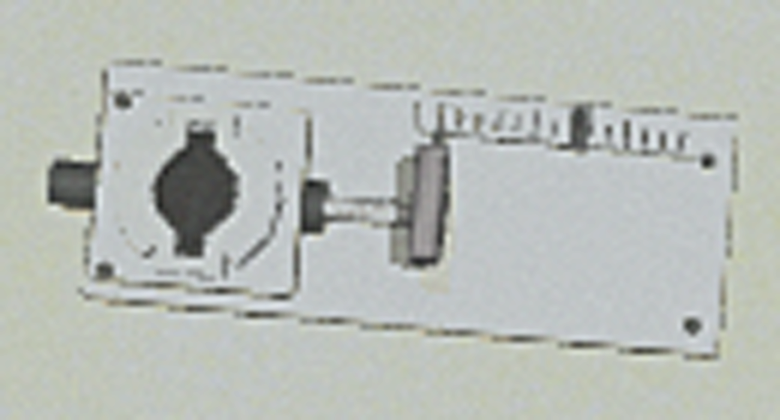

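```bash
python3 - <<'E'
from h import *
from scipy.optimize import least_squares
s=load('top0')
c=lambda x,y:(225+(x+.5)/6-.5,160+(y+.5)/6-.5)
# pump pts local (x,y,z) and crop px
L=[((.070,.060,.012),(107,63)),((.070,-.285,.012),(737,117)),((-.060,-.285,.012),(716,354)),((-.060,.060,.012),(82,293)),
((0,0,.04),(195,193)),((.036,0,.05),(203,122)),((-.036,0,.05),(186,257)),((.0,-.125,.12),(431,205))]
P=np.array([l[0] for l in L]);U=np.array([c(*l[1]) for l in L])
def W(q,P):
    cc,ss=np.cos(q[2]),np.sin(q[2]); return np.c_[q[0]+cc*P[:,0]-ss*P[:,1],q[1]+ss*P[:,0]+cc*P[:,1],P[:,2]]
r=least_squares(lambda q:(proj(s,W(q,P))-U).ravel(),[.6,.2,0],loss='soft_l1')
print(r.x,np.degrees(r.x[2]),r.fun.reshape(-1,2).round(1))
q=r.x
# marker
m=ray(s,*c(580,125),.04); d=m[:2]-q[:2]; cc,ss=np.cos(q[2]),np.sin(q[2])
print('marker local',cc*d[0]+ss*d[1],-ss*d[0]+cc*d[1])
h=lambda x,y:(365+(x+.5)/6-.5,160+(y+.5)/6-.5)
a=ray(s,*h(186,67),.084);b=ray(s,*h(150,130),.084);print('head',a,b,(a+b)/2,np.degrees(np.arctan2(*(a-b)[1::-1])),np.linalg.norm(a-b))
print('body',ray(s,*h(155,108),.044)); print('lug',ray(s,*h(113,160),.008))
o=arm.get_obs();from scipy.spatial.transform import Rotation as T
w=o['eef_rot'];print(T.from_quat([w[1],w[2],w[3],w[0]]).as_matrix().round(3))
E
```

```text
[ 0.55286239  0.1698118  -0.06950683] -3.982447772675781 [[-0.3 -0.7]
 [ 0.2  0.1]
 [ 0.2  0.3]
 [-0.2  0.7]
 [ 0.4 -0.1]
 [-0.1  0.2]
 [ 0.4  0.2]
 [-0.6 -0.7]]
marker local 0.05472354162825166 -0.199413685383932
head [ 0.62445445 -0.26338706  0.084     ] [ 0.59105708 -0.24502126  0.084     ] [ 0.60775577 -0.25420416  0.084     ] -28.807164136120733 0.03811412560251118
body [ 0.60748414 -0.25373282  0.044     ]
lug [ 0.58287393 -0.23681186  0.008     ]
[[ 0.229 -0.974 -0.   ]
 [-0.974 -0.229  0.001]
 [-0.001  0.    -1.   ]]
```

Crop confirms (391,178): grey bar grip, two lugs. Moving above it.

drive_tool --moves '[[[0,0,0],[-0.012,-0.0265,0],0.05],[[0,0,0],[-0.012,-0.0265,0],0.05],[[0,0,0],[-0.012,-0.0265,0],0.05],[[0,0,0],[-0.012,-0.0265,0],0.05],[[0,0,0],[-0.012,-0.0265,0],0.05],[[0,0,0],[-0.012,-0.0265,0],0.05],[[0,0,0],[-0.012,-0.0265,0],0.05],[[0,0,0],[-0.012,-0.0265,0],0.05],[[0,0,0],[-0.012,-0.0265,0],0.05],[[0,0,0],[-0.012,-0.0265,0],0.05],[[0,0,0],[-0.012,-0.0265,0],0.05],[[0,0,0],[-0.012,-0.0265,0],0.05],[[0,0,0],[-0.012,-0.0265,0],0.05],[[0,0,0],[-0.012,-0.0265,0],0.05],[[0,0,0],[-0.012,-0.0265,0],0.05],[[0,0,0],[-0.012,-0.0265,0],0.05],[[0,0,0],[-0.012,-0.0265,0],0.05],[[0,0,0],[-0.012,-0.0265,0],0.05],[[0,0,0],[-0.012,-0.0265,0],0.05],[[0,0,0],[-0.012,-0.0265,0],0.05]]'

```text
t: 2.1
eef_pos: [0.6047, -0.2528, 0.4042]
eef_rot: [0.0, 0.784, -0.621, -0.0]
wrist_force: [0.3, 0.5, 1.1]
finger_gap: 0.05
```

drive_tool --moves '[[[0,0,7.4],[0,0,0],0.05],[[0,0,7.4],[0,0,0],0.05],[[0,0,7.4],[0,0,0],0.05],[[0,0,7.4],[0,0,0],0.05],[[0,0,7.4],[0,0,0],0.05],[[0,0,7.4],[0,0,0],0.05],[[0,0,0],[0,0,0],0.05],[[0,0,0],[0,0,0],0.05]]'

```text
t: 2.9
eef_pos: [0.604, -0.2535, 0.4044]
eef_rot: [-0.0, -0.493, 0.87, 0.0]
wrist_force: [0.4, 0.4, 0.8]
finger_gap: 0.0501
```

```bash
cat >> h.py <<'E'
from scipy.spatial.transform import Rotation as T
def st(o=None):
    o=o or arm.get_obs(); w=o['eef_rot']; M=T.from_quat([w[1],w[2],w[3],w[0]]).as_matrix()
    print('t',round(o['t'],2),'pos',np.round(o['eef_pos'],4),'grasp',np.round(o['eef_pos']+M[:,2]*arm.hold_point_z,4),'xang',round(np.degrees(np.arctan2(M[1,0],M[0,0])),2),'z',M[:,2].round(3),'F',np.round(o['wrist_force'],1),'gap',round(o['finger_gap'],4),'q',np.round(o['joints'],2))
    return o,M
E
python3 - <<'E'
from h import *
st(); snap('wrist','w1')
E
```

```text
t 2.9 pos [ 0.604  -0.2535  0.4044] grasp [ 0.6039 -0.2534  0.2452] xang -120.96 z [-0.001  0.    -1.   ] F [0.4 0.4 0.8] gap 0.0501 q [ 0.29  0.48  0.04  1.49 -0.02  1.16 -1.78]
```

View pics/w1.png

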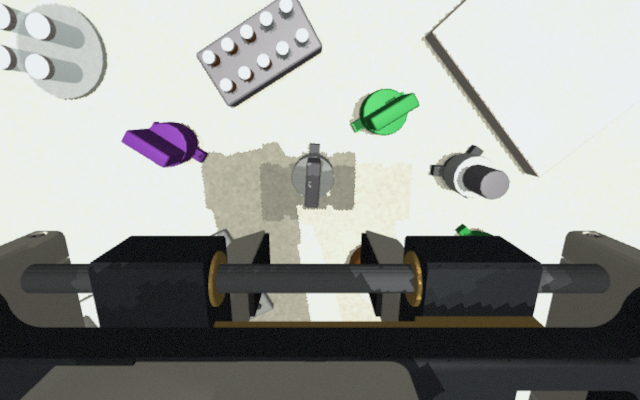

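```bash
python3 - <<'E'
from h import *
p=load('w1')['pixels'][130:225,265:365]
cv2.imwrite('pics/c3.png',cv2.resize(p,None,fx=6,fy=6,interpolation=cv2.INTER_CUBIC))
E
```

```text
(no output)
```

View pics/c3.png

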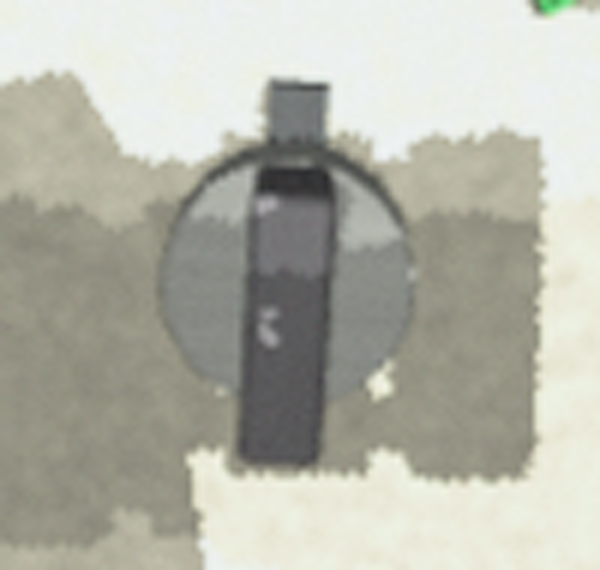

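```bash
python3 - <<'E'
from h import *
s=load('w1'); h=lambda x,y:(265+(x+.5)/6-.5,130+(y+.5)/6-.5)
C=[ray(s,*h(*c),.084) for c in [(255,192),(332,195),(321,466),(240,461)]]
m=sum(C)/4; a=(C[0]+C[1])/2;b=(C[2]+C[3])/2
print(m,np.linalg.norm(a-b),np.linalg.norm(C[0]-C[1]),np.degrees(np.arctan2(*(a-b)[1::-1])))
l=ray(s,*h(298,83),.011);d=l-m;print('lug',l,np.hypot(*d[:2]),np.degrees(np.arctan2(d[1],d[0])))
o,M=st(); print('tool delta',M.T@(m-o['eef_pos'])-[0,0,arm.hold_point_z])
E
```

```text
[ 0.60944481 -0.25424628  0.084     ] 0.04530349365257808 0.012378975298198286 -33.768005684679245
lug [ 0.63743871 -0.27309831  0.011     ] 0.033749927927660885 -33.957636593385494
t 2.95 pos [ 0.604  -0.2535  0.4045] grasp [ 0.6039 -0.2535  0.2453] xang -120.97 z [-0.  0. -1.] F [ 0.2  0.2 -0. ] gap 0.0501 q [ 0.29  0.48  0.04  1.49 -0.02  1.16 -1.78]
tool delta [-0.00219135 -0.00519754  0.16127496]
```

drive_tool --moves '[[[0,0,0],[-0.002,-0.005,0],0.05],[[0,0,2.9],[0,0,0.015],0.05],[[0,0,0],[0,0,0.02],0.05],[[0,0,0],[0,0,0.025],0.05],[[0,0,0],[0,0,0.025],0.05],[[0,0,0],[0,0,0.025],0.05],[[0,0,0],[0,0,0.025],0.05],[[0,0,0],[0,0,0.02],0.05],[[0,0,0],[0,0,0.014],0.05],[[0,0,0],[0,0,0.01],0.05],[[0,0,0],[0,0,0],0.05],[[0,0,0],[0,0,0],0.05]]' --squeeze 25

```text
t: 4.15
eef_pos: [0.6097, -0.2546, 0.2263]
eef_rot: [0.0, -0.469, 0.883, -0.0]
wrist_force: [0.6, 0.4, -0.6]
finger_gap: 0.05
```

```bash
python3 - <<'E'
from h import *
st(); snap('wrist','w2')
E
```

```text
t 4.15 pos [ 0.6097 -0.2546  0.2263] grasp [ 0.6098 -0.2547  0.0671] xang -124.07 z [ 0.001 -0.    -1.   ] F [ 0.6  0.4 -0.6] gap 0.05 q [ 0.29  0.67  0.04  1.65 -0.03  0.82 -1.82]
```

View pics/w2.png

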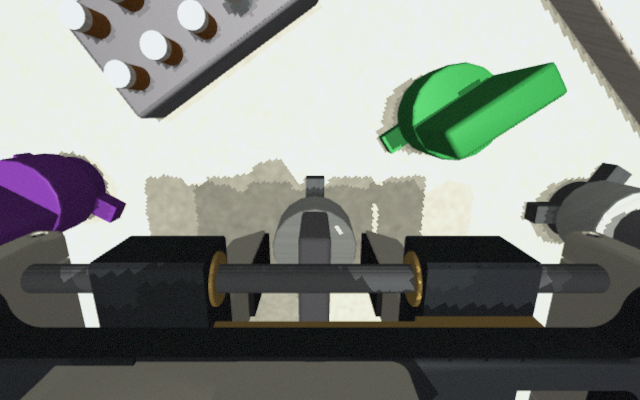

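Bar is centred between the pads (col ~314). Closing and lifting.

drive_tool --moves '[[[0,0,0],[0,0,0],0.0],[[0,0,0],[0,0,0],0.0],[[0,0,0],[0,0,0],0.0],[[0,0,0],[0,0,0],0.0],[[0,0,0],[0,0,0],0.0],[[0,0,0],[0,0,0],0.0],[[0,0,0],[0,0,0],0.0],[[0,0,0],[0,0,-0.01],0.0],[[0,0,0],[0,0,-0.02],0.0],[[0,0,0],[0,0,-0.025],0.0],[[0,0,0],[0,0,-0.025],0.0],[[0,0,0],[0,0,-0.025],0.0],[[0,0,0],[0,0,-0.025],0.0],[[0,0,0],[0,0,-0.01],0.0],[[0,0,0],[0,0,0],0.0]]' --squeeze 30

```text
t: 5.7
eef_pos: [0.6096, -0.2546, 0.3675]
eef_rot: [0.001, -0.469, 0.883, -0.001]
wrist_force: [0.5, 0.1, -2.3]
finger_gap: 0.0142
```

```bash
python3 - <<'E'
from h import *
o,M=st(); snap('wrist','w3')
g=o['eef_pos']+M[:,2]*arm.hold_point_z
print(M.T@(np.array([.5529,.1698,g[2]])-g))
E
```

```text
t 5.7 pos [ 0.6096 -0.2546  0.3675] grasp [ 0.6101 -0.2548  0.2083] xang -124.08 z [ 0.003 -0.001 -1.   ] F [ 0.5  0.1 -2.3] gap 0.0142 q [ 0.28  0.52  0.05  1.53 -0.03  1.09 -1.83]
[-0.3196224   0.28528429 -0.00059101]
```

View pics/w3.png

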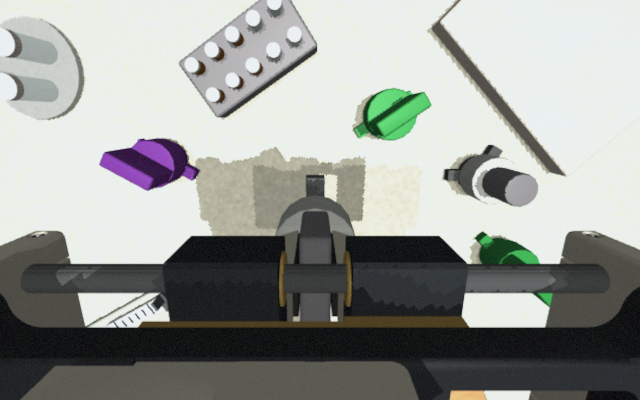

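drive_tool --moves '[[[0,0,-7.5],[0,0,0],0.0],[[0,0,-7.5],[0,0,0],0.0],[[0,0,-7.5],[0,0,0],0.0],[[0,0,-7.5],[0,0,0],0.0]]'

```text
t: 6.15
eef_pos: [0.6089, -0.2543, 0.3636]
eef_rot: [-0.001, -0.684, 0.73, 0.001]
wrist_force: [-0.3, 0.5, -0.8]
finger_gap: 0.0137
```

drive_tool --moves '[[[0,0,0],[-0.023,0.0087,0],0.0],[[0,0,0],[-0.023,0.0087,0],0.0],[[0,0,0],[-0.023,0.0087,0],0.0],[[0,0,0],[-0.023,0.0087,0],0.0],[[0,0,0],[-0.023,0.0087,0],0.0],[[0,0,0],[-0.023,0.0087,0],0.0],[[0,0,0],[-0.023,0.0087,0],0.0],[[0,0,0],[-0.023,0.0087,0],0.0],[[0,0,0],[-0.023,0.0087,0],0.0],[[0,0,0],[-0.023,0.0087,0],0.0],[[0,0,0],[-0.023,0.0087,0],0.0],[[0,0,0],[-0.023,0.0087,0],0.0],[[0,0,0],[-0.023,0.0087,0],0.0],[[0,0,0],[-0.023,0.0087,0],0.0],[[0,0,0],[-0.023,0.0087,0],0.0],[[0,0,0],[-0.023,0.0087,0],0.0],[[0,0,0],[-0.023,0.0087,0],0.0],[[0,0,0],[-0.023,0.0087,0],0.0],[[0,0,0],[0,0,0],0.0],[[0,0,0],[0,0,0],0.0]]'

```text
t: 8.15
eef_pos: [0.482, 0.1698, 0.3644]
eef_rot: [-0.001, -0.682, 0.731, 0.0]
wrist_force: [0.3, 0.5, -2.0]
finger_gap: 0.014
```

```bash
python3 - <<'E'
from h import *
o,M=st(); snap('wrist','w4')
E
```

```text
t 8.15 pos [0.482  0.1698 0.3644] grasp [0.4817 0.1696 0.2052] xang -93.99 z [-0.002 -0.001 -1.   ] F [ 0.3  0.5 -2. ] gap 0.014 q [-0.26  0.31 -0.23  1.88  0.08  0.96 -2.17]
```

View pics/w4.png

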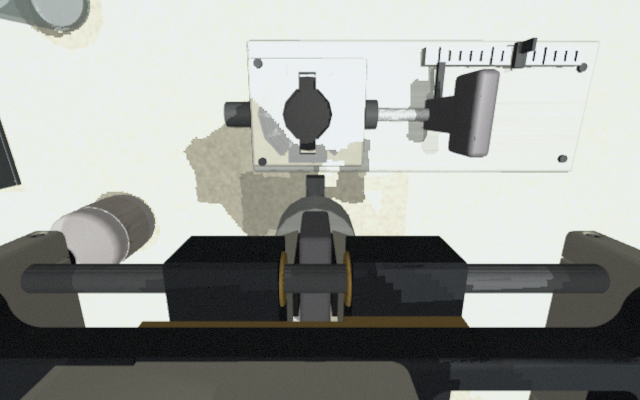

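```bash
python3 - <<'E'
from h import *
p=load('w4')['pixels']
cv2.imwrite('pics/c4.png',cv2.resize(p[35:225,235:375],None,fx=4,fy=4,interpolation=cv2.INTER_CUBIC)[:600])
cv2.imwrite('pics/c4b.png',cv2.resize(p[30:180,400:605],None,fx=3.9,fy=3.9,interpolation=cv2.INTER_CUBIC))
cv2.imwrite('pics/c4c.png',cv2.resize(p[165:245,265:365],None,fx=6,fy=6,interpolation=cv2.INTER_CUBIC))
E
```

```text
(no output)
```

View pics/c4.png

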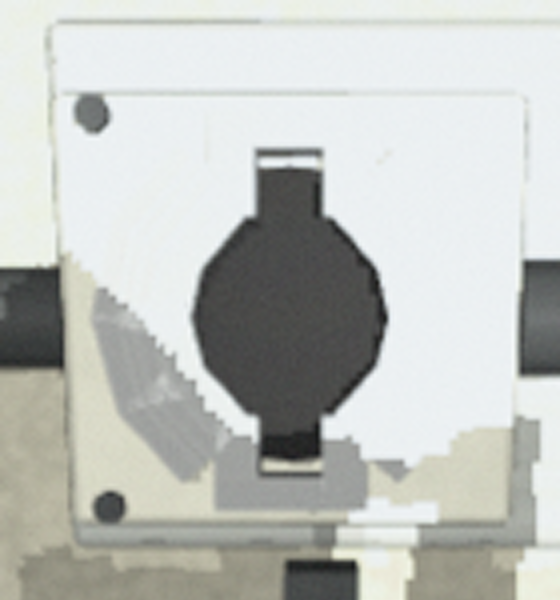

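View pics/c4b.png

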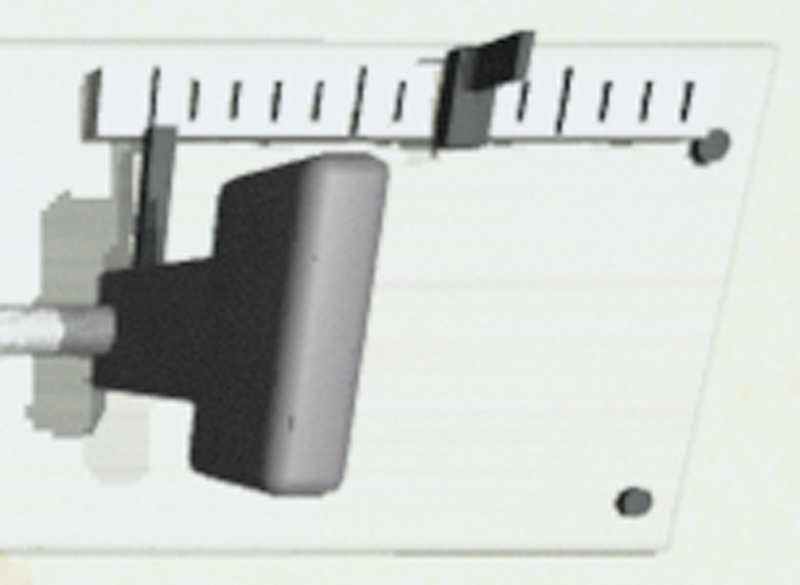

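View pics/c4c.png

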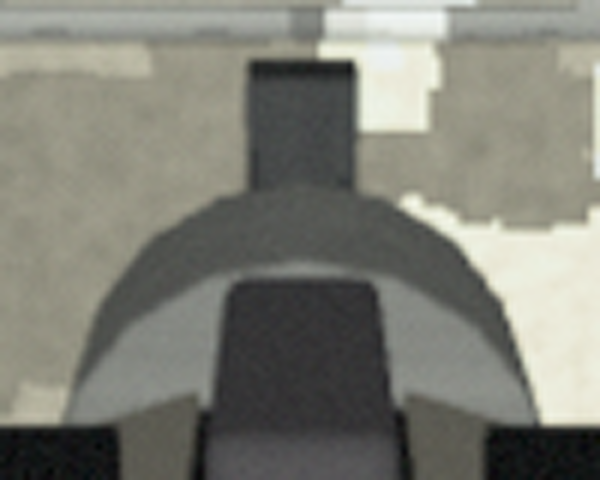

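```bash
cat > fit.py <<'E'
from h import *
from scipy.optimize import least_squares
def W(q,P):
    P=np.asarray(P,float).reshape(-1,3)
    cc,ss=np.cos(q[2]),np.sin(q[2]); return np.c_[q[0]+cc*P[:,0]-ss*P[:,1],q[1]+ss*P[:,0]+cc*P[:,1],P[:,2]]
def loc(q,w):
    d=w[:2]-q[:2]; cc,ss=np.cos(q[2]),np.sin(q[2]); return np.array([cc*d[0]+ss*d[1],-ss*d[0]+cc*d[1]])
def fit(s,P,U,q0=(.553,.17,-.07)):
    return least_squares(lambda q:(proj(s,W(q,P))-U).ravel(),q0,loss='soft_l1')
E
python3 - <<'E'
from fit import *
s=load('w4')
a=lambda x,y:(235+(x+.5)/4-.5,35+(y+.5)/4-.5)
b=lambda x,y:(400+(x+.5)/3.9-.5,30+(y+.5)/3.9-.5)
L=[((.036,.0075,.05),a(255,150)),((.036,-.0075,.05),a(323,150)),((-.036,.0075,.05),a(259,475)),((-.036,-.0075,.05),a(323,475)),
((0,.022,.05),a(192,317)),((0,-.022,.05),a(387,317)),((.07,.06,.012),a(48,22)),((.07,-.285,.012),b(777,45)),((-.06,-.285,.012),b(660,552))]
P=np.array([l[0] for l in L]);U=np.array([l[1] for l in L])
for sub in (slice(None),slice(0,6)):
    r=fit(s,P[sub],U[sub]);q=r.x;print(q,np.degrees(q[2]),r.fun.reshape(-1,2).round(1).tolist())
    for n,u,z in [('ptip',b(162,127),.032),('clipbody',b(464,100),.035),('clipL',b(440,145),.03),('clipR',b(490,145),.03),('handle',b(330,323),.12),('tick0',b(155,85),.03),('tick5',b(359,95),.03)]:
        print(n,loc(q,ray(s,*u,z)).round(4))
c=lambda x,y:(265+(x+.5)/6-.5,165+(y+.5)/6-.5)
o,M=st(); g=o['eef_pos']+M[:,2]*arm.hold_point_z
zb=g[2]-.067
for u in ((250,62),(356,62)):
    w=ray(s,*c(*u),zb+.011); print('lug',w-g, np.degrees(np.arctan2(w[1]-g[1],w[0]-g[0])), (M.T@(w-g)).round(4))
E
```

```text
[ 0.55356908  0.17113898 -0.07438326] -4.261846895634649 [[-0.1, -0.5], [0.0, -0.4], [-0.4, 0.7], [-0.4, 0.7], [0.0, 0.3], [-0.2, 0.5], [-1.2, -1.4], [3.3, -0.5], [3.1, 2.0]]
ptip [ 0.047  -0.1238]
clipbody [ 0.0527 -0.1925]
clipL [ 0.0436 -0.1916]
clipR [ 0.0437 -0.2036]
handle [ 0.0019 -0.1241]
tick0 [ 0.0564 -0.1218]
tick5 [ 0.0545 -0.1705]
[ 0.5537585   0.17096156 -0.07010381] -4.016652475275155 [[-0.1, -0.7], [0.0, -0.7], [-0.0, 0.5], [-0.0, 0.5], [0.2, 0.2], [-0.0, 0.2]]
ptip [ 0.0462 -0.1238]
clipbody [ 0.0517 -0.1926]
clipL [ 0.0426 -0.1916]
clipR [ 0.0426 -0.2036]
handle [ 0.0012 -0.1239]
tick0 [ 0.0557 -0.1219]
tick5 [ 0.0536 -0.1705]
t 8.2 pos [0.4824 0.169  0.3646] grasp [0.4821 0.1688 0.2054] xang -94.09 z [-0.002 -0.001 -1.   ] F [-0.6 -0.9 -2.2] gap 0.0138 q [-0.26  0.31 -0.23  1.88  0.08  0.96 -2.17]
lug [ 0.03461656  0.00331167 -0.056     ] 5.464693520825494 [-0.0058 -0.0344  0.0559]
lug [ 0.0338346  -0.00782174 -0.056     ] -13.016725159139149 [ 0.0053 -0.0344  0.0559]
```

drive_tool --moves '[[[0,0,0],[-0.0018,-0.0177,0],0.0],[[0,0,0],[-0.0018,-0.0177,0],0.0],[[0,0,0],[-0.0018,-0.0177,0],0.0],[[0,0,0],[-0.0017,-0.0177,0],0.0],[[0,0,0],[0,0,0.015],0.0],[[0,0,0],[0,0,0.02],0.0],[[0,0,0],[0,0,0.02],0.0],[[0,0,0],[0,0,0.015],0.0],[[0,0,0],[0,0,0.01],0.0],[[0,0,0],[0,0,0.0],0.0],[[0,0,0],[0,0,0.0],0.0]]'

```text
t: 9.3
eef_pos: [0.554, 0.1712, 0.2859]
eef_rot: [-0.0, -0.681, 0.732, -0.0]
wrist_force: [-0.3, 0.7, -1.9]
finger_gap: 0.0137
```

```bash
python3 - <<'E'
from h import *
o,M=st(); snap('wrist','w5')
p=load('w5')['pixels']
cv2.imwrite('pics/c5.png',cv2.resize(p[120:260,215:415],None,fx=4,fy=4,interpolation=cv2.INTER_CUBIC))
E
```

```text
t 9.3 pos [0.554  0.1712 0.2859] grasp [0.554  0.1712 0.1267] xang -94.12 z [-0. -0. -1.] F [-0.3  0.7 -1.9] gap 0.0137 q [-0.25  0.5  -0.2   1.81  0.12  0.85 -2.15]
```

View pics/c5.png

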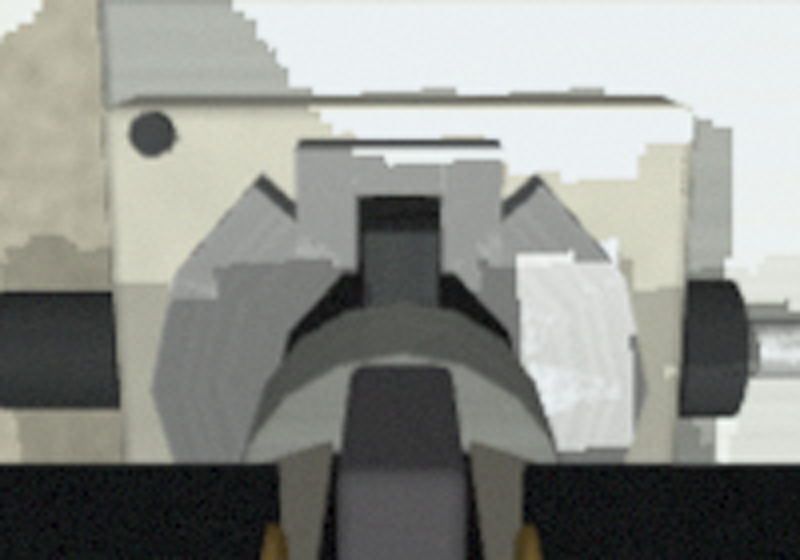

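drive_tool --moves '[[[0,0,0],[0,0.0005,0.003],0.0],[[0,0,0],[0,0,0.003],0.0],[[0,0,0],[0,0,0.003],0.0],[[0,0,0],[0,0,0.002],0.0],[[0,0,0],[0,0,0.002],0.0],[[0,0,0],[0,0,0.0],0.0],[[0,0,0],[0,0,0.0],0.0]]'

```text
t: 10.05
eef_pos: [0.5532, 0.1717, 0.2727]
eef_rot: [-0.0, -0.682, 0.732, 0.0]
wrist_force: [-0.1, -0.7, -1.6]
finger_gap: 0.0139
```

Bottom is below the rim with no contact force; continuing down.

drive_tool --moves '[[[0,0,0],[0,0,0.002],0.0],[[0,0,0],[0,0,0.002],0.0],[[0,0,0],[0,0,0.002],0.0],[[0,0,0],[0,0,0.002],0.0],[[0,0,0],[0,0,0.001],0.0],[[0,0,0],[0,0,0.001],0.0],[[0,0,0],[0,0,0.0],0.0]]'

```text
t: 10.75
eef_pos: [0.5532, 0.1717, 0.2626]
eef_rot: [-0.0, -0.681, 0.732, 0.0]
wrist_force: [-0.1, -0.5, -1.2]
finger_gap: 0.0141
```

drive_tool --moves '[[[0,0,0],[0,0,0.0007],0.0],[[0,0,0],[0,0,0.0007],0.0],[[0,0,0],[0,0,0.0],0.0]]'

```text
t: 11.05
eef_pos: [0.5533, 0.1717, 0.2617]
eef_rot: [0.0, -0.681, 0.732, -0.0]
wrist_force: [-1.3, -0.3, 3.0]
finger_gap: 0.0139
```

```bash
python3 - <<'E'
from h import *
o,M=st(); snap('wrist','w6')
p=load('w6')['pixels']
cv2.imwrite('pics/c6.png',cv2.resize(p[120:260,215:415],None,fx=4,fy=4,interpolation=cv2.INTER_CUBIC))
E
```

```text
t 11.05 pos [0.5533 0.1717 0.2617] grasp [0.5534 0.1717 0.1025] xang -94.08 z [ 0.  0. -1.] F [-1.3 -0.3  3. ] gap 0.0139 q [-0.26  0.53 -0.19  1.83  0.13  0.8  -2.16]
```

View pics/c6.png

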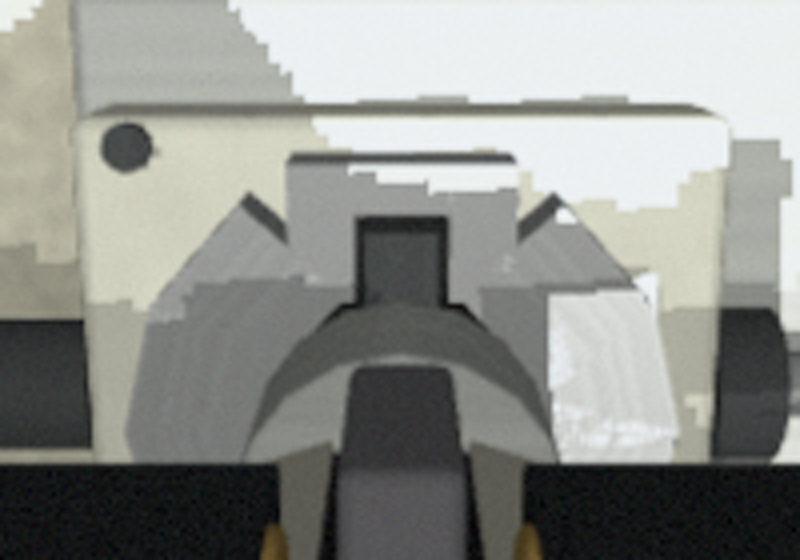

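Seated at the expected height (floor contact ~5 N, lug inside slot). Release, lift, move above the handle.

drive_tool --moves '[[[0,0,0],[0,0,0],0.02],[[0,0,0],[0,0,0],0.04],[[0,0,0],[0,0,0],0.05],[[0,0,0],[0,0,0],0.05],[[0,0,0],[0,0,-0.01],0.05],[[0,0,0],[0,0,-0.02],0.05],[[0,0,0],[0,0,-0.025],0.05],[[0,0,0],[0,0,-0.025],0.05],[[0,0,0],[0.015,0,-0.02],0.05],[[0,0,0],[0.02,0,-0.01],0.05],[[0,0,0],[0.025,0,0],0.05],[[0,0,0],[0.025,0,0],0.05],[[0,0,0],[0.025,0,0],0.05],[[0,0,0],[0.015,0,0],0.05],[[0,0,0],[0,0,0],0.05],[[0,0,0],[0,0,0],0.05]]'

```text
t: 12.7
eef_pos: [0.5444, 0.0477, 0.3717]
eef_rot: [0.0, -0.681, 0.732, 0.0]
wrist_force: [-0.4, 0.6, -1.1]
finger_gap: 0.0499
```

```bash
python3 - <<'E'
from h import *
o,M=st(); snap('wrist','w7'); p=snap('top','t7')['pixels']
a=cv2.resize(p[160:230,225:355],None,fx=6,fy=6,interpolation=cv2.INTER_CUBIC)
cv2.imwrite('pics/c7.png',cv2.convertScaleAbs(a,alpha=1.6))
E
```

```text
t 12.7 pos [0.5444 0.0477 0.3717] grasp [0.5445 0.0479 0.2125] xang -94.08 z [ 0.     0.001 -1.   ] F [-0.4  0.6 -1.1] gap 0.0499 q [-0.05  0.35 -0.18  1.8   0.07  1.   -1.9 ]
```

View pics/w7.png

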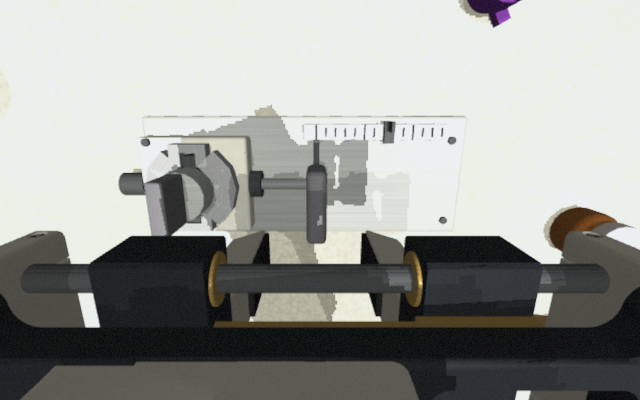

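View pics/c7.png

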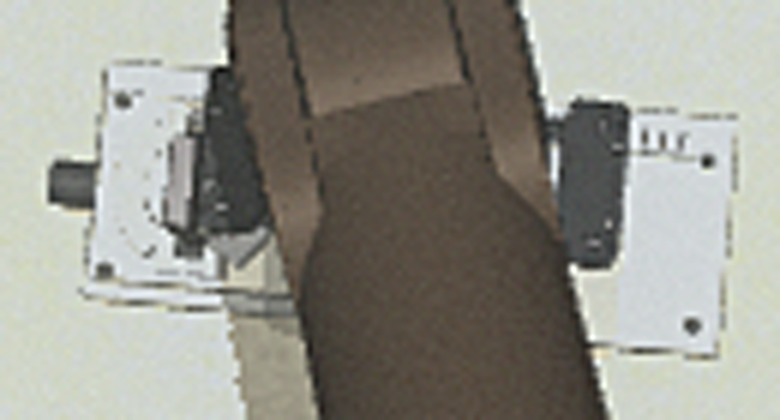

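Head sits upright in the collar (bar at ~(165,205)); handle bar at ~(317,205). Measuring pointer vs. clip here.

```bash
python3 - <<'E'
from h import *
p=load('w7')['pixels']
cv2.imwrite('pics/c8.png',cv2.resize(p[110:175,300:400],None,fx=8,fy=8,interpolation=cv2.INTER_CUBIC))
cv2.imwrite('pics/c8b.png',cv2.resize(p[155:255,280:360],None,fx=6,fy=6,interpolation=cv2.INTER_CUBIC))
E
```

```text
(no output)
```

View pics/c8.png

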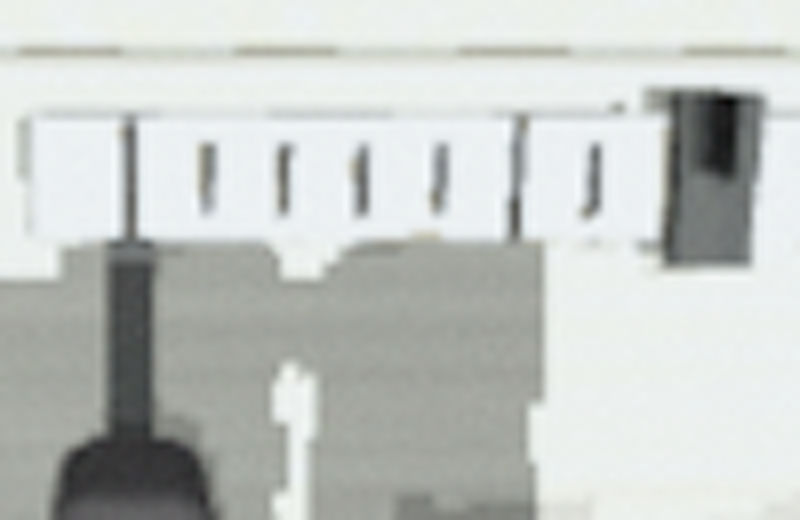

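View pics/c8b.png

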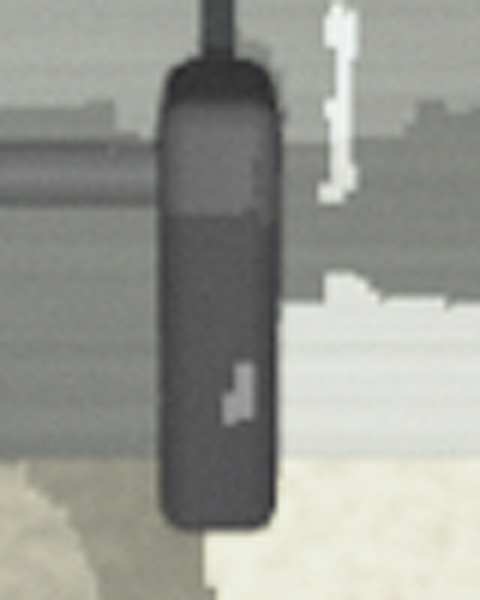

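```bash
python3 - <<'E'
from fit import *
s=load('w7'); o,M=st(); g=o['eef_pos']+M[:,2]*arm.hold_point_z
w=ray(s,316.4,207.5,.12); print(w, (M.T@(w-g)).round(4))
c=lambda x,y:(300+(x+.5)/8-.5,110+(y+.5)/8-.5)
q=(.5533,.1712,-.0705)
for n,u,z in [('ptip',(130,243),.032),('clipbot',(708,265),.03),('clipbot',(708,265),.034),('cliptopedge',(718,92),.03),('t0',(130,180),.029),('t5',(515,180),.029),('t6',(591,180),.029)]: print(n,z,loc(q,ray(s,*c(*u),z)).round(4))
E
```

```text
t 12.8 pos [0.5444 0.0485 0.3715] grasp [0.5444 0.0487 0.2123] xang -93.97 z [ 0.     0.001 -1.   ] F [-0.2 -0.1 -0.1] gap 0.0501 q [-0.05  0.35 -0.18  1.8   0.07  1.   -1.9 ]
[0.54677038 0.04609803 0.12      ] [ 0.0025 -0.0025  0.0923]
ptip 0.032 [ 0.047 -0.125]
clipbot 0.03 [ 0.044  -0.1984]
clipbot 0.034 [ 0.0444 -0.1975]
cliptopedge 0.03 [ 0.0653 -0.1984]
t0 0.029 [ 0.0546 -0.1251]
t5 0.029 [ 0.0545 -0.1737]
t6 0.029 [ 0.0545 -0.1833]
```

drive_tool --moves '[[[0,0,0],[0,0,0.015],0.05],[[0,0,0],[0,0,0.025],0.05],[[0,0,0],[0,0,0.025],0.05],[[0,0,0],[0,0,0.015],0.05],[[0,0,0],[0,0,0],0.05]]'

```text
t: 13.3
eef_pos: [0.5435, 0.0482, 0.2893]
eef_rot: [-0.001, -0.682, 0.731, 0.001]
wrist_force: [-0.0, -0.8, -0.8]
finger_gap: 0.0499
```

drive_tool --moves '[[[0,0,0],[0.002,-0.0025,0.01],0.05],[[0,0,0],[0,0,0.01],0.05],[[0,0,0],[0,0,0.008],0.05],[[0,0,0],[0,0,0],0.05]]'

```text
t: 13.7
eef_pos: [0.5463, 0.0448, 0.2623]
eef_rot: [-0.001, -0.681, 0.732, 0.0]
wrist_force: [0.4, -0.3, -0.5]
finger_gap: 0.0502
```

```bash
python3 - <<'E'
from h import *
o,M=st(); snap('wrist','w8')
E
```

```text
t 13.7 pos [0.5463 0.0448 0.2623] grasp [0.546  0.0448 0.1031] xang -94.08 z [-0.002 -0.    -1.   ] F [ 0.4 -0.3 -0.5] gap 0.0502 q [-0.06  0.48 -0.17  1.91  0.11  0.76 -1.93]
```

View pics/w8.png

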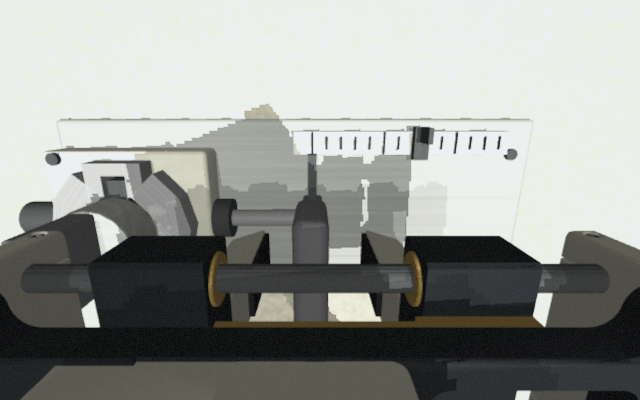

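drive_tool --moves '[[[0,0,0],[-0.002,0,0],0.05],[[0,0,0],[0,0,0],0.03],[[0,0,0],[0,0,0],0.02],[[0,0,0],[0,0,0],0.0],[[0,0,0],[0,0,0],0.0],[[0,0,0],[0,0,0],0.0],[[0,0,0],[0,0,0],0.0]]' --squeeze 40

```text
t: 14.45
eef_pos: [0.5468, 0.0468, 0.2634]
eef_rot: [-0.0, -0.681, 0.732, -0.0]
wrist_force: [-0.7, -1.4, 0.9]
finger_gap: 0.0158
```

```bash
python3 - <<'E'
from h import *
o,M=st(); snap('wrist','w9')
p=load('w9')['pixels']
cv2.imwrite('pics/c9.png',cv2.resize(p[110:210,290:440],None,fx=5,fy=5,interpolation=cv2.INTER_CUBIC))
E
```

```text
t 14.45 pos [0.5468 0.0468 0.2634] grasp [0.5468 0.0467 0.1042] xang -94.08 z [ 0. -0. -1.] F [-0.7 -1.4  0.9] gap 0.0158 q [-0.06  0.48 -0.17  1.91  0.11  0.76 -1.93]
```

View pics/c9.png

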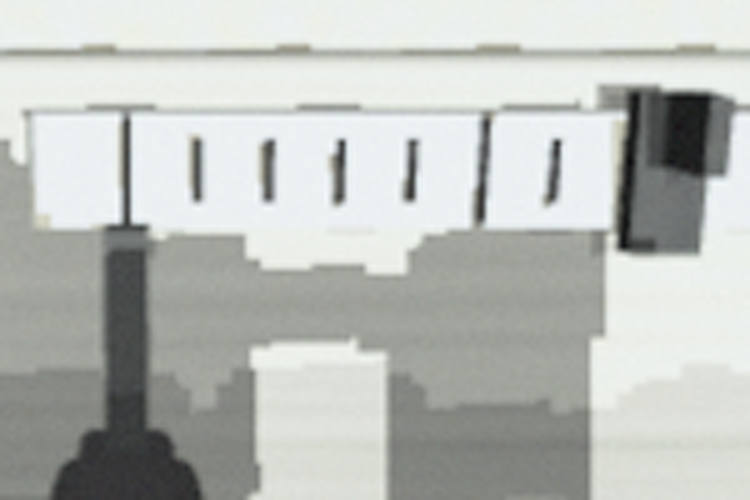

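drive_tool --moves '[[[0,0,0],[0.003,0,0],0.0],[[0,0,0],[0.006,0,0],0.0],[[0,0,0],[0.007,0,0],0.0],[[0,0,0],[0.007,0,0],0.0],[[0,0,0],[0.007,0,0],0.0],[[0,0,0],[0.007,0,0],0.0],[[0,0,0],[0.007,0,0],0.0],[[0,0,0],[0.007,0,0],0.0],[[0,0,0],[0.006,0,0],0.0],[[0,0,0],[0.005,0,0],0.0],[[0,0,0],[0.003,0,0],0.0],[[0,0,0],[0,0,0],0.0],[[0,0,0],[0,0,0],0.0]]'

```text
t: 15.8
eef_pos: [0.5423, -0.0167, 0.2634]
eef_rot: [0.001, -0.682, 0.731, 0.001]
wrist_force: [0.5, 8.9, -0.7]
finger_gap: 0.0158
```

```bash
python3 - <<'E'
from h import *
o,M=st(); print('draw',M[:,0]@(o['eef_pos']-[0.5468,0.0468,0.2634])); snap('wrist','w10')
p=load('w10')['pixels']
cv2.imwrite('pics/c10.png',cv2.resize(p[110:200,270:360],None,fx=6.6,fy=6.6,interpolation=cv2.INTER_CUBIC))
E
```

```text
t 15.8 pos [ 0.5423 -0.0167  0.2634] grasp [ 0.5424 -0.0163  0.1042] xang -94.0 z [ 0.001  0.002 -1.   ] F [ 0.5  8.9 -0.7] gap 0.0158 q [ 0.06  0.47 -0.17  1.92  0.11  0.75 -1.81]
draw 0.06364190044456677
```

View pics/c10.png

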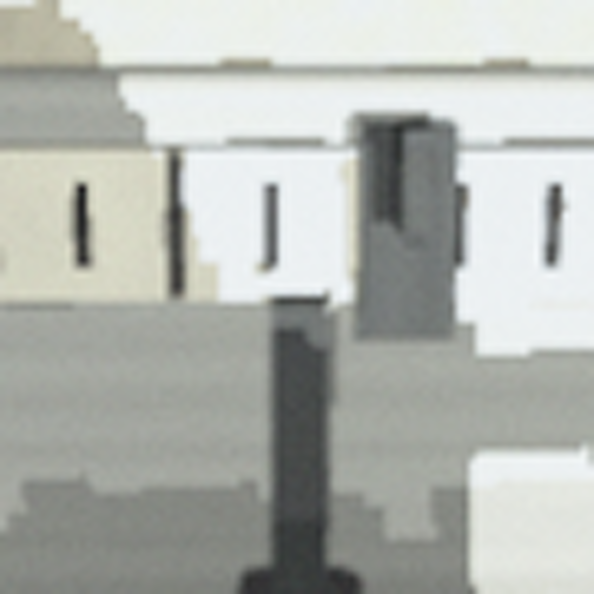

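drive_tool --moves '[[[0,0,0],[0.001,0,0],0.0],[[0,0,0],[0.002,0,0],0.0],[[0,0,0],[0.002,0,0],0.0],[[0,0,0],[0.001,0,0],0.0],[[0,0,0],[0,0,0],0.0],[[0,0,0],[0,0,0],0.0]]'

```text
t: 16.45
eef_pos: [0.5419, -0.0224, 0.2634]
eef_rot: [0.001, -0.682, 0.731, 0.001]
wrist_force: [1.4, 9.4, -0.0]
finger_gap: 0.0157
```

```bash
python3 - <<'E'
from h import *
o,M=st(); print('draw',M[:,0]@(o['eef_pos']-[0.5468,0.0468,0.2634])); snap('wrist','w11')
p=load('w11')['pixels']
cv2.imwrite('pics/c11.png',cv2.resize(p[110:200,270:360],None,fx=6.6,fy=6.6,interpolation=cv2.INTER_CUBIC))
E
```

```text
t 16.45 pos [ 0.5419 -0.0224  0.2634] grasp [ 0.542  -0.022   0.1042] xang -93.98 z [ 0.001  0.002 -1.   ] F [ 1.4  9.4 -0. ] gap 0.0157 q [ 0.07  0.47 -0.17  1.92  0.11  0.75 -1.8 ]
draw 0.06937603446441436
```

View pics/c11.png

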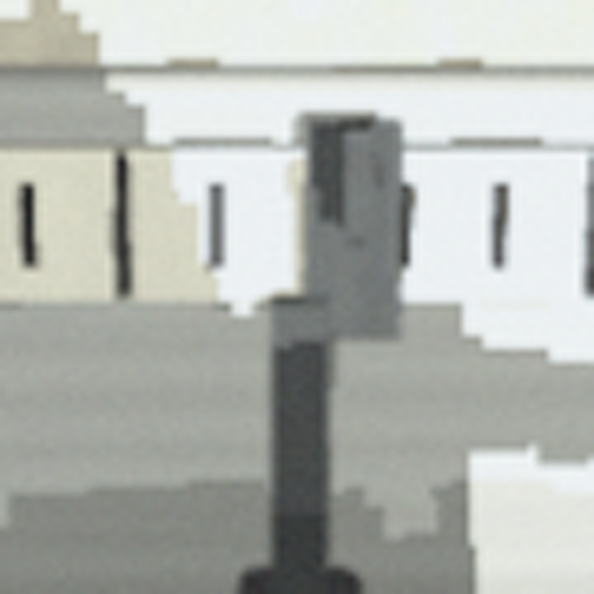

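drive_tool --moves '[[[0,0,0],[0.001,0,0],0.0],[[0,0,0],[0.0015,0,0],0.0],[[0,0,0],[0.001,0,0],0.0],[[0,0,0],[0.0005,0,0],0.0],[[0,0,0],[0,0,0],0.0],[[0,0,0],[0,0,0],0.0]]'

```text
t: 17.1
eef_pos: [0.5416, -0.0263, 0.2634]
eef_rot: [0.001, -0.682, 0.731, 0.001]
wrist_force: [1.0, 9.5, -0.9]
finger_gap: 0.0159
```

```bash
python3 - <<'E'
from h import *
o,M=st(); print('draw',M[:,0]@(o['eef_pos']-[0.5468,0.0468,0.2634])); snap('wrist','w12')
p=load('w12')['pixels']
cv2.imwrite('pics/c12.png',cv2.resize(p[120:180,280:340],None,fx=10,fy=10,interpolation=cv2.INTER_CUBIC))
E
```

```text
t 17.1 pos [ 0.5416 -0.0263  0.2634] grasp [ 0.5417 -0.0259  0.1042] xang -93.98 z [ 0.001  0.002 -1.   ] F [ 1.   9.5 -0.9] gap 0.0159 q [ 0.07  0.47 -0.17  1.92  0.11  0.75 -1.79]
draw 0.07327683777851152
```

View pics/c12.png

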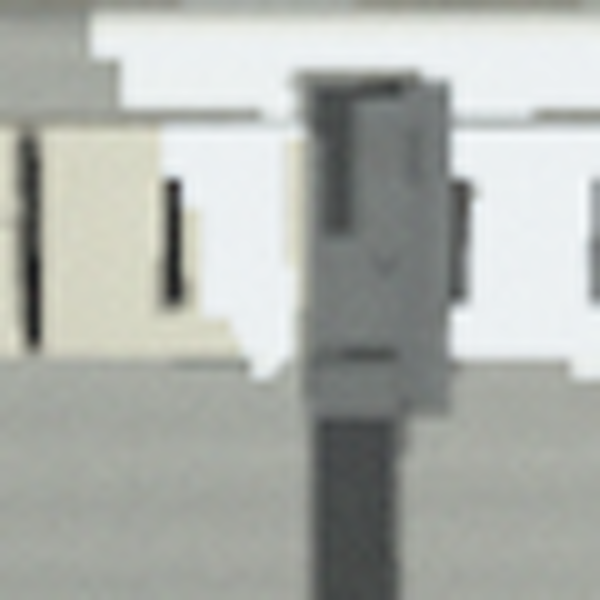

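```bash
python3 - <<'E'
from h import *
ims=[]
for t,(r,c) in {'w12':(120,285),'w10':(120,305),'w9':(120,400),'w4':(30,495)}.items():
    p=load(t)['pixels'][r:r+40,c:c+50]
    p=np.clip((p.astype(float)-30)*2.2,0,255).astype(np.uint8)
    ims.append(cv2.resize(p,None,fx=7,fy=7,interpolation=cv2.INTER_CUBIC))
cv2.imwrite('pics/c13.png',np.vstack([np.hstack(ims[:2]),np.hstack(ims[2:])]))
s=load('w12');R,_=cv2.Rodrigues(np.array(s['rvec'],float));print(-R.T@np.array(s['tvec']).ravel(),R[2],s['K'])
E
```

```text
[ 0.61308925 -0.03151128  0.24270255] [-0.26337365  0.02006394 -0.96448523] [[311.85364027   0.         314.84512592]
 [  0.         311.85364027 200.10888517]
 [  0.           0.           1.        ]]
```

View pics/c13.png

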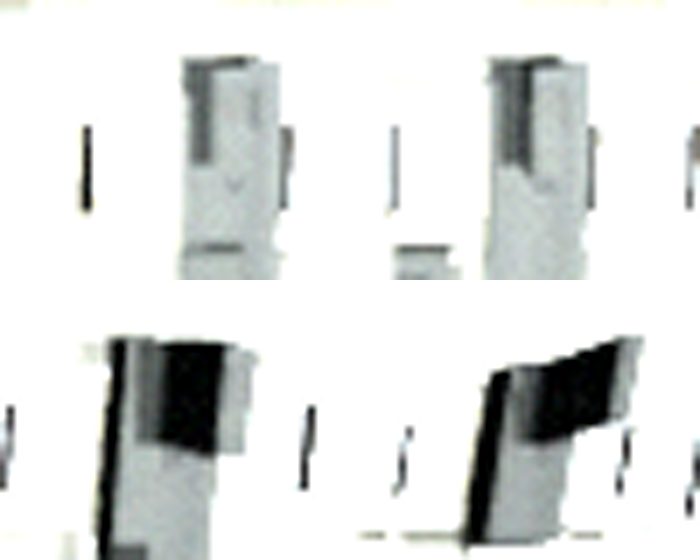

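drive_tool --moves '[[[0,0,0],[0.0004,0,0],0.0],[[0,0,0],[0.0004,0,0],0.0],[[0,0,0],[0.0003,0,0],0.0],[[0,0,0],[0,0,0],0.0],[[0,0,0],[0,0,0],0.0]]'

```text
t: 17.65
eef_pos: [0.5415, -0.0273, 0.2634]
eef_rot: [0.001, -0.682, 0.731, 0.001]
wrist_force: [1.0, 10.0, 0.1]
finger_gap: 0.0156
```

```bash
python3 - <<'E'
from h import *
o,M=st(); print('draw',M[:,0]@(o['eef_pos']-[0.5468,0.0468,0.2634])); snap('wrist','w14')
p=load('w14')['pixels']
cv2.imwrite('pics/c14.png',cv2.resize(p[120:180,280:340],None,fx=10,fy=10,interpolation=cv2.INTER_CUBIC))
E
```

```text
t 17.65 pos [ 0.5415 -0.0273  0.2634] grasp [ 0.5416 -0.027   0.1042] xang -93.98 z [ 0.001  0.002 -1.   ] F [ 1.  10.   0.1] gap 0.0156 q [ 0.08  0.47 -0.17  1.92  0.11  0.75 -1.79]
draw 0.0743318599882584
```

View pics/c14.png

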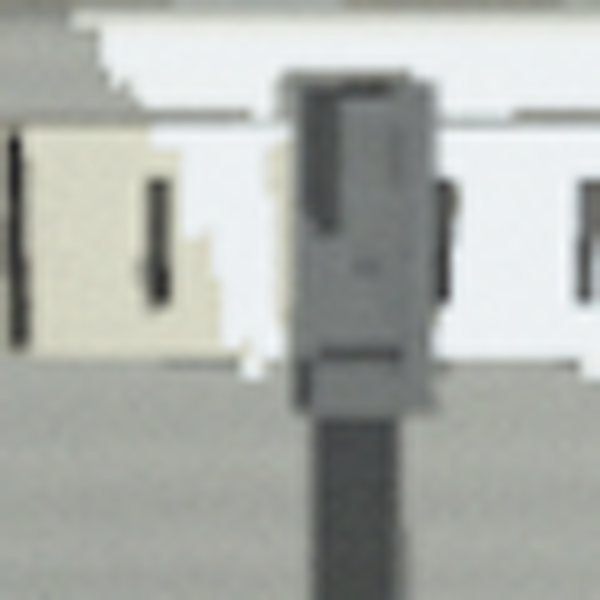

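Pointer centre (col ~360 in crop) vs. clip centre (~364): within 0.3 mm, just short. Holding.

drive_tool --moves '[[[0,0,0],[0.0001,0,0],0.0],[[0,0,0],[0,0,0],0.0],[[0,0,0],[0,0,0],0.0],[[0,0,0],[0,0,0],0.0],[[0,0,0],[0,0,0],0.0],[[0,0,0],[0,0,0],0.0],[[0,0,0],[0,0,0],0.0],[[0,0,0],[0,0,0],0.0],[[0,0,0],[0,0,0],0.0],[[0,0,0],[0,0,0],0.0],[[0,0,0],[0,0,0],0.0],[[0,0,0],[0,0,0],0.0],[[0,0,0],[0,0,0],0.0],[[0,0,0],[0,0,0],0.0],[[0,0,0],[0,0,0],0.0],[[0,0,0],[0,0,0],0.0],[[0,0,0],[0,0,0],0.0],[[0,0,0],[0,0,0],0.0],[[0,0,0],[0,0,0],0.0],[[0,0,0],[0,0,0],0.0]]'

```text
t: 19.7
eef_pos: [0.5415, -0.0274, 0.2634]
eef_rot: [0.001, -0.682, 0.731, 0.001]
wrist_force: [0.8, 9.8, -0.5]
finger_gap: 0.0156
```

drive_tool --moves '[[[0,0,0],[0,0,0],0.0],[[0,0,0],[0,0,0],0.0],[[0,0,0],[0,0,0],0.0],[[0,0,0],[0,0,0],0.0],[[0,0,0],[0,0,0],0.0],[[0,0,0],[0,0,0],0.0]]'

```text
t: 20.3
eef_pos: [0.5415, -0.0274, 0.2634]
eef_rot: [0.001, -0.682, 0.731, 0.001]
wrist_force: [1.4, 9.1, -0.2]
finger_gap: 0.0163
```

```bash
python3 - <<'E'
from h import *
o,M=st(); print('draw',M[:,0]@(o['eef_pos']-[0.5468,0.0468,0.2634])); print(M.T@(np.array([0.5468,0.0468,0.2634])-o['eef_pos'])); snap('wrist','w15')
p=load('w15')['pixels']
cv2.imwrite('pics/c15.png',cv2.resize(p[120:180,280:340],None,fx=10,fy=10,interpolation=cv2.INTER_CUBIC))
E
```

```text
t 20.3 pos [ 0.5415 -0.0274  0.2634] grasp [ 0.5416 -0.027   0.1042] xang -93.97 z [ 0.001  0.002 -1.   ] F [ 1.4  9.1 -0.2] gap 0.0163 q [ 0.08  0.47 -0.17  1.92  0.11  0.75 -1.79]
draw 0.07438060388658857
[-0.0743806  -0.00010392  0.00020441]
```

View pics/c15.png

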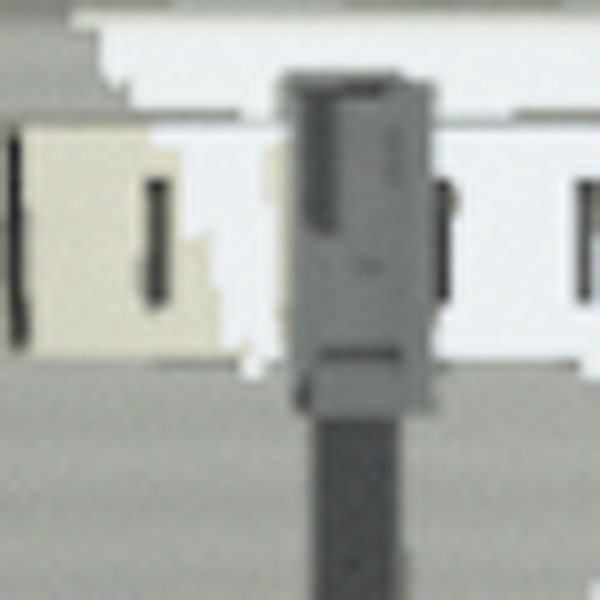

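Held ~2.6 s, steady. Easing back at ~30 mm/s.

drive_tool --moves '[[[0,0,0],[-0.001,0,0],0.0],[[0,0,0],[-0.002,0,0],0.0],[[0,0,0],[-0.003,0,0],0.0],[[0,0,0],[-0.003,0,0],0.0],[[0,0,0],[-0.003,0,0],0.0],[[0,0,0],[-0.003,0,0],0.0],[[0,0,0],[-0.003,0,0],0.0],[[0,0,0],[-0.003,0,0],0.0],[[0,0,0],[-0.003,0,0],0.0],[[0,0,0],[-0.003,0,0],0.0],[[0,0,0],[-0.003,0,0],0.0],[[0,0,0],[-0.003,0,0],0.0],[[0,0,0],[-0.003,0,0],0.0],[[0,0,0],[-0.003,0,0],0.0],[[0,0,0],[-0.003,0,0],0.0],[[0,0,0],[-0.003,0,0],0.0],[[0,0,0],[-0.003,0,0],0.0],[[0,0,0],[-0.003,0,0],0.0],[[0,0,0],[-0.003,0,0],0.0],[[0,0,0],[-0.003,0,0],0.0]]'

```text
t: 22.35
eef_pos: [0.5455, 0.0279, 0.2634]
eef_rot: [0.0, -0.682, 0.732, -0.0]
wrist_force: [0.6, 4.6, 1.8]
finger_gap: 0.0158
```

drive_tool --moves '[[[0,0,0],[-0.003,0,0],0.0],[[0,0,0],[-0.003,0,0],0.0],[[0,0,0],[-0.003,0,0],0.0],[[0,0,0],[-0.002,0,0],0.0],[[0,0,0],[-0.002,0,0],0.0],[[0,0,0],[-0.001,0,0],0.0],[[0,0,0],[-0.001,0,0],0.0],[[0,0,0],[0,0,0],0.0],[[0,0,0],[0,0,0],0.0]]'

```text
t: 23.25
eef_pos: [0.5465, 0.0426, 0.2634]
eef_rot: [0.0, -0.681, 0.732, -0.0]
wrist_force: [-0.1, 2.9, 3.9]
finger_gap: 0.0157
```

```bash
python3 - <<'E'
from h import *
o,M=st(); print('draw',M[:,0]@(o['eef_pos']-[0.5468,0.0468,0.2634])); snap('wrist','w16')
p=load('w16')['pixels']
cv2.imwrite('pics/c16.png',cv2.resize(p[110:210,290:440],None,fx=5,fy=5,interpolation=cv2.INTER_CUBIC))
E
```

```text
t 23.25 pos [0.5465 0.0426 0.2634] grasp [0.5466 0.0426 0.1042] xang -94.08 z [ 0. -0. -1.] F [-0.1  2.9  3.9] gap 0.0157 q [-0.05  0.48 -0.17  1.91  0.11  0.76 -1.92]
draw 0.004229288103311295
```

View pics/c16.png

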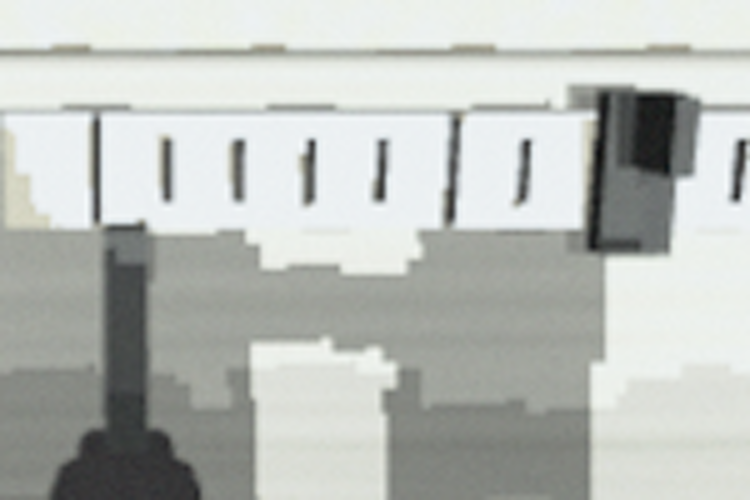

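drive_tool --moves '[[[0,0,0],[-0.001,0,0],0.0],[[0,0,0],[-0.001,0,0],0.0],[[0,0,0],[-0.001,0,0],0.0],[[0,0,0],[-0.001,0,0],0.0],[[0,0,0],[-0.0007,0,0],0.0],[[0,0,0],[0,0,0],0.0],[[0,0,0],[0,0,0],0.0],[[0,0,0],[0,0,0],0.0]]'

```text
t: 24.1
eef_pos: [0.5469, 0.0469, 0.2634]
eef_rot: [-0.0, -0.681, 0.732, -0.0]
wrist_force: [-0.5, 1.2, 5.5]
finger_gap: 0.0158
```

```bash
python3 - <<'E'
from h import *
o,M=st(); print('draw',M[:,0]@(o['eef_pos']-[0.5468,0.0468,0.2634])); snap('wrist','w17')
p=load('w17')['pixels']
cv2.imwrite('pics/c17.png',cv2.resize(p[110:210,290:440],None,fx=5,fy=5,interpolation=cv2.INTER_CUBIC))
E
```

```text
t 24.1 pos [0.5469 0.0469 0.2634] grasp [0.5469 0.0468 0.1042] xang -94.11 z [-0.    -0.001 -1.   ] F [-0.5  1.2  5.5] gap 0.0158 q [-0.06  0.48 -0.17  1.91  0.11  0.76 -1.93]
draw -6.999448481613058e-05
```

View pics/c17.png

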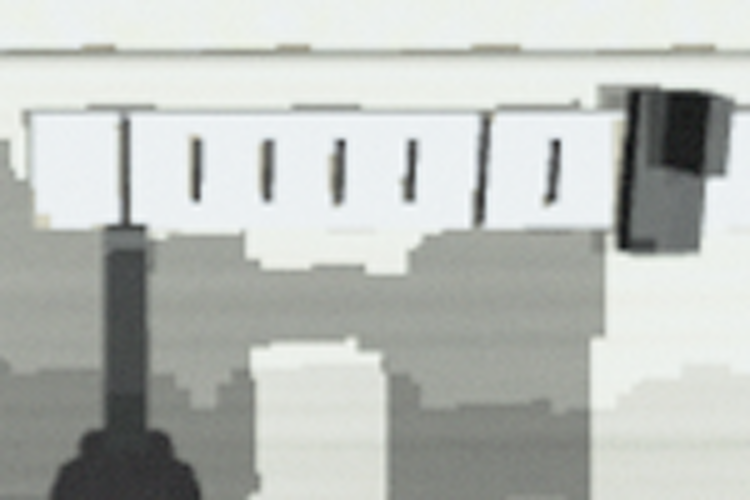

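Home again (pointer on tick 0, clip unmoved, draw −0.1 mm). Slight seat-home nudge, release, lift.

drive_tool --moves '[[[0,0,0],[-0.0004,0,0],0.0],[[0,0,0],[0,0,0],0.0],[[0,0,0],[0,0,0],0.025],[[0,0,0],[0,0,0],0.05],[[0,0,0],[0,0,0],0.05],[[0,0,0],[0,0,0],0.05],[[0,0,0],[0,0,-0.005],0.05],[[0,0,0],[0,0,-0.015],0.05],[[0,0,0],[0,0,-0.025],0.05],[[0,0,0],[0,0,-0.025],0.05],[[0,0,0],[0,0,-0.025],0.05],[[0,0,0],[0,0,-0.015],0.05],[[0,0,0],[0,0.02,0],0.05],[[0,0,0],[0,0.03,0],0.05],[[0,0,0],[0,0.02,0],0.05],[[0,0,0],[0,0,0],0.05]]'

```text
t: 25.75
eef_pos: [0.4748, 0.0529, 0.3737]
eef_rot: [-0.001, -0.682, 0.731, 0.0]
wrist_force: [0.5, 0.2, -0.2]
finger_gap: 0.0503
```

```bash
python3 - <<'E'
from h import *
o,M=st(); snap('wrist','w18'); p=snap('scene','s18')['pixels']
cv2.imwrite('pics/c18.png',cv2.resize(p[170:270,260:420],None,fx=5,fy=5,interpolation=cv2.INTER_CUBIC))
E
```

```text
t 25.75 pos [0.4748 0.0529 0.3737] grasp [0.4746 0.0529 0.2145] xang -94.02 z [-0.001 -0.    -1.   ] F [ 0.5  0.2 -0.2] gap 0.0503 q [-0.05  0.24 -0.2   1.95  0.06  0.96 -1.93]
```

View pics/w18.png

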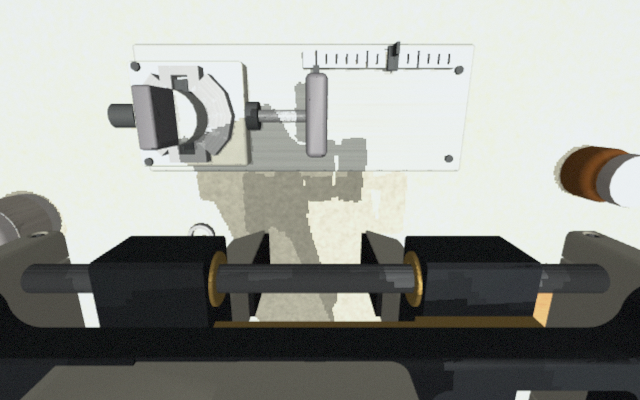

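View pics/c18.png

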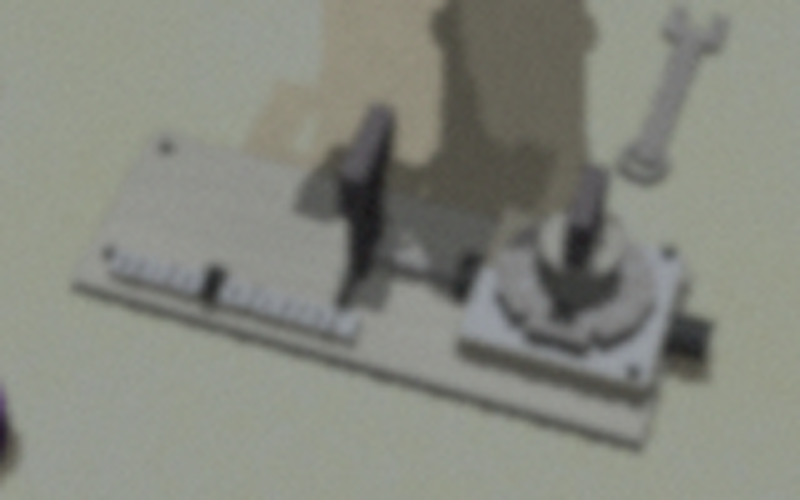

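Head is upright with both lugs in the slots ((180,72) and (183,155)), the plunger is home, the clip is in place and the gripper is clear. Handing in.

```bash
python3 -c "
from bench import arm
print(arm.job_done())"
```

```text
the job is handed in; nothing more can be done
None
```

I fitted the two-lug filter head into the keyed seat. I then drew the plunger to the marker and held it for about 2.6 s. I eased it home at about 30 mm/s or less, let go and handed the job in, at about 26 s on the clock.

- **Seat:** the head touched the floor of the seat at the expected height, with about 5 N of contact force. In the last wrist picture both lugs are in the slots and the head is upright.
- **Marker:** during the hold the plunger was drawn 74.4 mm. The pointer was within about 0.3 mm of the clip's centre, on the short side. The clip had not moved against the ticks.
- **Home:** before I let go, the pointer was back on tick 0 and the measured draw was −0.1 mm. The first return fell 4.2 mm short, so I eased it the rest of the way before letting go.
- **Disagreements:** the top and wrist cameras differed by about 1 mm on the seat's position. I used the wrist view, which fitted. The tick reading and the arm reading of the draw differed by about 0.5 mm.
- **Not checked:** I did not compare each bystander with its starting place, but the arm stayed clear of them.

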